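Press the housing cover home and hold the press lever down

ROBOT

A 7-joint arm with a two-finger parallel gripper is mounted at the origin on the work surface. World frame = base frame: x ahead of the robot, y to its left, z up, the work surface at z = 0. Lengths are in m, angles in rad, forces in N, time in s.
With the tool pointing down it reaches from about 0.4 to 0.85 m from the base axis. Payload 10.4 kg.
Tool frame: the origin (TCP) lies between the finger pads; the fingertips stand 11 mm ahead of it and the grasp point (between the pads) lies 8 mm behind it; x points along the fingers, y is the direction in which the jaws open and shut, and the axes are right-handed (so a half turn about x gives the same grasp; the last joint's range is limited). The gripper opens to 87 mm and grips with 3 to 60 N. Pads are 19 mm wide; open, the fingers measure 117 mm over their backs; the gripper's body (75 mm by 190 mm) begins 51 mm behind the grasp point.
Start: joints at [-1.131, 0.332, -0.065, 1.46, 0.022, 1.35, -0.088], TCP at [0.279, 0.559, 0.234] pointing down, gripper open.
Joint ranges: [-2.6, 2.6], [-0.5, 2.12], [-1.47, 1.34], [0.16, 2.42], [-1.27, 4.41], [0.06, 2.06], [-2.6, 2.6]. Speed limits (rad/s): [2.22, 2.22, 2.79, 2.79, 3.14, 3.14, 3.14].

INTERFACE

Orientations are given as a unit quaternion [x, y, z, w].
In Python, from bench import r, cams, ticket gives the robot as it stands. The module is installed in compiled form; this text tells all that it offers.
- The arm moves only by the tool drive_tool, never from a script. Its argument "moves" is text: rows parted by semicolons, each of 5 numbers parted by spaces: the shift along the world's x, y, z in m, then the turn about the world's z in degrees, then the closure, from 0 (fully open) to 1 (shut). In form: x y z twist grip; .... A call has 1 to 20 rows; each row shifts and turns the commanded pose from where the row before left it; what a row does not reach is not made up. A row lasts 1/8 s, in which the tool goes at most 62.5 mm and 10.7 degrees, less where a joint would pass 70% of its speed; a pose out of reach is approached as far as the arm can. A call is refused whole if a number of a shift passes 0.0625 or a number of a turn 10.7, either way. A call with a gripper value outside its range is refused whole. The fingers move at their own pace and stop on an object; "newtons" is the grip in N (left out, the last holds). Time passes only in rows, so rows that do not move let the fingers close. It gives the time, the measured TCP pose, the force and the opening at its end, in the units of the state.
- r.read_state(): the state, without advancing time (a new reading comes with each control period).
- cams.camera(name): name is "scene" or "top"; returns a dict with "color" (420x560x3 uint8, red, green, blue), "fx", "fy", "cx", "cy" (pixels), "distortion" ([k1, k2, p1, p2, k3] as OpenCV has them; the pictures are not rectified), "extrinsics" (4x4, takes a point from camera to world coordinates). Camera axes: x right, y down, z forward; pixel columns grow to the right and rows downward; lengths in m; the calibration is good to about 2 mm. A picture is of the moment at which its call begins. There is no depth.
- ticket.close_job(): hands the job in, once; it reports no verdict.
The state is a dict: "time": time; "joint_positions": joint angles; "joint_vel": joint speeds; "joint_torque": joint torques, N m; "ee_pos": TCP position; "eef_rot": TCP orientation; "ft_force": force on the tool from outside, world axes, zero at the start; "torque": the same for the moment, N m; "width": finger opening in m.
Only numpy, scipy, OpenCV 4.12 (cv2) and the standard library are available. Lean on these libraries where they do the work, as an engineer would, in place of code of your own. Each camera call takes 0.05 s, during which the arm holds its last target.

TASK

Close the instrument housing that sits in the bench press: fit the lipped cover onto it and press it down firmly with the fingers so that it sits level and fully home. Then flip the press's safety catch forward as far as it goes, pull the press lever all the way down to its stop so that its foot clamps the cover, and finish still holding it there (it is sprung and comes up if let go). Leave the other things on the bench where they lie.

Things in the scene. Friction and masses are not known exactly. Their poses are not given: they have to be found in the camera images.
- cover_plate (a point): loose housing cover: plain rectangular aluminium plate 100 (its x) x 60 (its y) x 6 thick, no hole in the middle, with a lip 76 x 36 under it reaching 6 below the plate (tapering to 69 x 29 at its foot). About 0.12 kg. Starts flat on the table, lip down, plate 6 to 12 above the table. This point is the centre of the plate, 3 below its top; z up. Either way round fits.
- seat (a point): where cover_plate lies when the cover is home; x level along the housing, away from the press's front, y to the left, z up. The housing, fixed in the press's nest, is a steel box 90 x 50 x 36 high, walls 4, mouth 82 x 42 open on top, rim 3 below this point. The lip drops into the mouth, the plate rests on the rim and overhangs it 5 all round. Nest locators end 22 below the rim.
- catch (a joint): safety catch, rad: 0 = upright, locking (starts between 0 and 0.1; a strut of it then stands under a lug of the lever and blocks it), 0.85 = flipped fully forward; the lever is free from about 0.5. Stiff-hinged, stays where it is left; about 1 N at the knob moves it.
- catch_knob (a point): middle of the free part of the catch's round black cross-knob: 14 diameter, running 55 along its y, atop a flat bar on the left (+y) side of the press; can be pinched across x from above or dragged from behind. About 148 above the table when locking; it moves forward (-x of the seat frame) and down on a 90 radius about catch_hinge.
- catch_hinge (a point): point on the catch's hinge axis (which runs along the press's y), 90 straight below the knob when locking
- lever (a joint): press lever, rad: 0 = raised (82 degrees above level), 1.431 = level, on its bottom stop. A return spring lifts it; with the foot on the cover it takes about 13 N at the grip to hold it on the stop. The foot first touches the cover about 0.1 rad before the stop.
- lever_grip (a point): middle of the free part of the lever's black handgrip: a level round bar 22 diameter, 68 long, pointing right (-y) from the end of the lever's flat arm (24 wide, its near face 38 from this point); about 338 above the table when raised, 105 when down. Can be pinched across x from above; it turns in the grip as the lever swings forward (-x of the seat frame) and down.
- lever_hinge (a point): point on the lever's hinge axis (along the press's y), beside lever_grip: the grip circles about it at 235 radius, square to the axis
- foot: sprung round foot of the lever, rubber disc 38 diameter on a plunger under the arm, 145 from the hinge axis; origin at the centre of the rubber face, which meets the middle of the cover when the lever is down. It gives 14 on the way to the lever's stop and then presses the cover with about 11 N.
- cover: the same cover; origin at the centre of its lip's foot, 9 below cover_plate
- housing: the housing fixed in the press; origin at the centre of its underside, 28 above the table
- press: the bench lever press: grey base plate 270 (x) x 160 (y), top 18 above the table, its front to -x; two cheek plates with the hinge at the back, 127 high; fixed. Origin on the table, 45 behind the housing's centre.
- endplate: square aluminium end plate, 78 x 78 x 6, with a round 40 hole through its middle (not the cover); origin at the centre of its underside (leave alone)
- driver: screwdriver 190 long with a wooden handle, lying along its x axis (leave alone)
- pliers: pliers 155 long lying flat along their x axis, jaws to +x; origin on the table under the joint (leave alone)
- tape: roll of paper tape, 72 outside diameter, 19 high, lying flat; origin at the centre of its underside (leave alone)
- hexkey: L-shaped hex key, 90 x 28, 7 thick, lying flat; origin under the middle of the long leg (leave alone)
- caliper: caliper 200 long, up to 10 high, lying flat along its x axis; origin under the middle of its beam (leave alone)
Things that resemble listed ones, but are neither listed nor needed, are in the scene too. What is shaped like the cover but pink is not meant.

How it is judged:
On the way, in this order (a step that is already met when the one before it is completed fails the run):
1. the cover sits level and home on the housing and is pressed down on it (more than 3.5 N), the lever still raised (horizontal distance between cover_plate and seat below 0.006 m and z of cover_plate in the frame of seat between -0.003 and 0.002 m and angle between cover_plate's own z axis and vertical below 0.04 rad and angle between the x axis of cover_plate and the x axis of seat, either way round below 0.15 rad and contact force between cover and housing above 3.5 N and value of joint lever below 0.2 rad), for 0.1 s.
2. the safety catch is flipped forward clear of the lever (past 0.6 rad), the lever still raised (value of joint catch above 0.6 rad and value of joint lever below 0.2 rad), for 0.1 s.
3. the lever is pulled down to its stop and its foot clamps the cover (value of joint lever above 1.36 rad and contact force between foot and cover above 5 N), for 0.3 s.
At the end, for the whole second after the job is handed in: Robot still holds the lever (over 2 N) past 1.36 rad, within 0.07 of its stop; the foot presses the cover with over 5 N; the cover is home (6 mm across, 2 mm in height, 0.04 rad of level, 0.15 rad in line); the catch is still forward (past 0.6 rad) (all of step 3 and horizontal distance between cover_plate and seat below 0.006 m and z of cover_plate in the frame of seat between -0.003 and 0.002 m and angle between cover_plate's own z axis and vertical below 0.04 rad and angle between the x axis of cover_plate and the x axis of seat, either way round below 0.15 rad and value of joint catch above 0.6 rad and contact force between any of the fingers, the arm and lever above 2 N); the arm keeps its last pose, push and grip.
It fails at once if the lever is forced down past its locked catch (value of joint lever above 0.3 rad and value of joint catch below 0.25 rad).
It fails at once if another thing on the bench is shifted by more than 30 mm (distance of any of endplate, driver, pliers, tape, hexkey, caliper from where it was at the start of the episode above 0.03 m).
It also fails if it takes over 69 s, if anything falls off the work surface, if the arm or the gripper's body presses on something with over 40 N, if the wrist force passes 120 N, or if a joint passes its speed limit or range.

## Working session

There is one attempt and no reset: what is moved stays moved. The work goes in short steps, Python scripts to look and compute and a tool call to move; the robot and the scene stay as the last step left them, time stands still between calls to the robot, and variables do not carry over. Pictures are saved under pics/ and viewed, and the job is handed in when it is done.

Besides the shell and the picture viewer there is one more tool, called after "Request:" by a JSON object that holds its "name" and its "arguments", one argument or row to a line. drive_tool: Moves the arm, as the interface text tells. Its arguments: {"type":"object","properties":{"moves":{"type":"string"},"newtons":{"type":"number"}},"required":["moves"]}

```bash
mkdir -p pics
python3 - <<'E'
from bench import r,cams
import cv2,numpy as np,json
print(r.read_state())
for n in ["scene","top"]:
    c=cams.camera(n); cv2.imwrite(f"pics/{n}0.png",c["color"][:,:,::-1])
    d={k:np.array(v).tolist() for k,v in c.items() if k!="color"}
    json.dump(d,open(f"{n}.json","w")); print(n,d)
E
```

```text
{'time': 0.0, 'joint_positions': array([-1.13065198,  0.3328495 , -0.06471169,  1.46094109,  0.02161489,
        1.34988003, -0.08847622]), 'joint_vel': array([ 0.0002927 ,  0.00098369,  0.00017694, -0.00024115, -0.00104621,
        0.0005316 , -0.00017043]), 'joint_torque': array([ 8.76369832e-04, -6.23266697e+01,  2.52487266e-02, -3.89883327e+01,
       -6.12802966e-02,  3.97888420e-02,  1.32743426e-04]), 'ee_pos': array([0.27884283, 0.5589413 , 0.23276803]), 'eef_rot': array([ 0.16164777,  0.68835507, -0.16260954,  0.68818271]), 'ft_force': array([-0.05539592, -0.53085773, -0.5759507 ]), 'torque': array([ 0.00509115, -0.07209271,  0.01305263]), 'width': 0.08725276144607189}
scene {'fx': 402.5527002219795, 'fy': 402.5527002219795, 'cx': 277.5152722238281, 'cy': 212.6648966921017, 'distortion': [-0.03149412013131628, 0.0, 0.0, 0.0, 0.0], 'extrinsics': [[-0.8301001147397321, 0.41156610772055335, -0.376227508942179, 0.8894013223234044], [0.557363750036917, 0.6326351474376171, -0.5376973315643006, 0.5202981908884181], [0.0167167477060758, -0.6560381918778343, -0.7545425376635788, 0.9935963802264126], [0.0, 0.0, 0.0, 1.0]]}
top {'fx': 418.11713803747426, 'fy': 418.11713803747426, 'cx': 275.09557877948527, 'cy': 215.68371313640245, 'distortion': [-0.08571056382655022, 0.0, 0.0, 0.0, 0.0], 'extrinsics': [[0.020822275362024828, -0.9961143946102781, 0.08557187446203812, 0.40741584534110525], [-0.9997744328319873, -0.02110397918834864, -0.002388622593755113, -0.028658743528466268], [0.004185248406685614, -0.08550283569927107, -0.9963291367731637, 1.6547769113554935], [0.0, 0.0, 0.0, 1.0]]}
```

View pics/scene0.png

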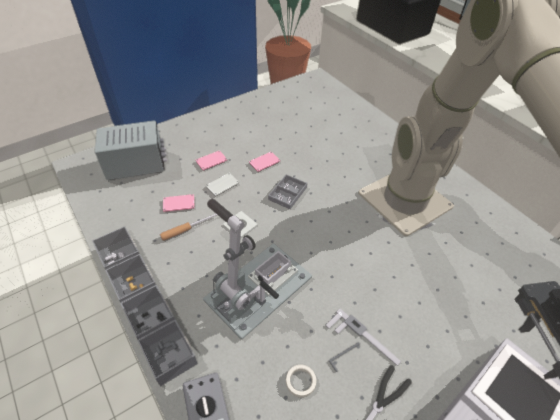

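View pics/top0.png

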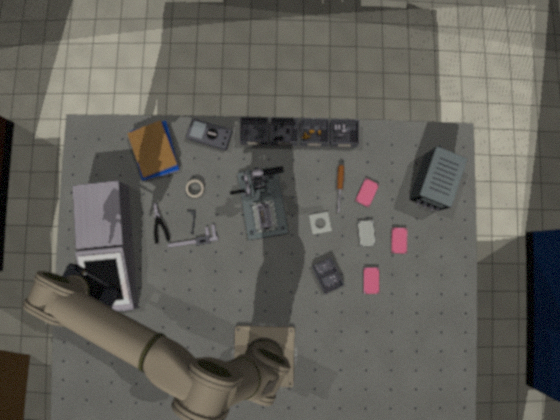

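Run:
```python
import cv2,numpy as np
t=cv2.imread("pics/top0.png");s=cv2.imread("pics/scene0.png")
a=cv2.resize(t[150:290,225:425],None,fx=4,fy=4,interpolation=cv2.INTER_CUBIC)
b=cv2.resize(s[150:340,160:330],None,fx=4,fy=4,interpolation=cv2.INTER_CUBIC)[:600] if 0 else cv2.resize(s[150:340,140:340],None,fx=3.1,fy=3.1,interpolation=cv2.INTER_CUBIC)
cv2.imwrite("pics/ct.png",a);cv2.imwrite("pics/cs.png",b)
```

```text
(no output)
```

View pics/ct.png

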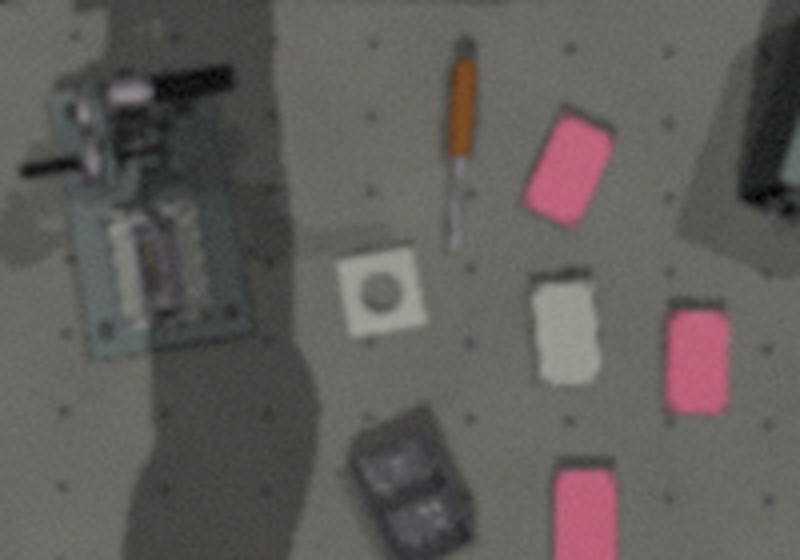

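View pics/cs.png

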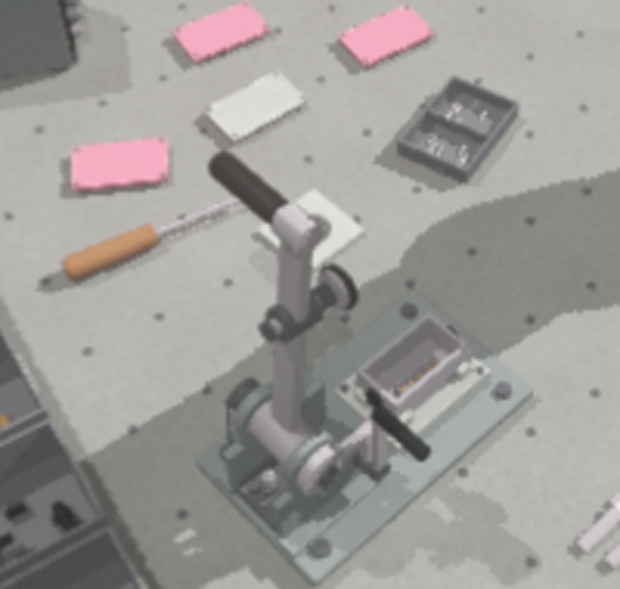

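```bash
cat > h.py <<'E'
import json,numpy as np,cv2
C={n:json.load(open(f"{n}.json")) for n in("scene","top")}
def KD(n):
    c=C[n];return np.array([[c["fx"],0,c["cx"]],[0,c["fy"],c["cy"]],[0,0,1.]]),np.array(c["distortion"])
def proj(n,P):
    K,D=KD(n);E=np.linalg.inv(np.array(C[n]["extrinsics"]));rv=cv2.Rodrigues(E[:3,:3])[0]
    return cv2.projectPoints(np.asarray(P,float).reshape(-1,1,3),rv,E[:3,3],K,D)[0].reshape(-1,2)
def ray(n,px,z):
    K,D=KD(n);E=np.array(C[n]["extrinsics"])
    u=cv2.undistortPoints(np.asarray(px,float).reshape(-1,1,2),K,D).reshape(-1,2)
    d=np.c_[u,np.ones(len(u))]@E[:3,:3].T;o=E[:3,3]
    return o+d*((z-o[2])/d[:,2])[:,None]
E
python3 - <<'E'
from h import *
for n,(x0,y0,x1,y1) in {"top":(350,212,382,254),"scene":(200,168,245,202)}.items():
    im=cv2.imread(f"pics/{n}0.png")[y0:y1,x0:x1].astype(float)
    cv2.imwrite(f"pics/cov_{n}.png",cv2.resize(im.astype(np.uint8),None,fx=12,fy=12,interpolation=cv2.INTER_NEAREST))
    g=im.mean(2); print(n,np.percentile(g,[5,25,50,75,95]))
    s=im.max(2)-im.min(2)
    th=(np.percentile(g,97)+np.percentile(g,30))/2
    m=(g>th).astype(np.uint8);k,l,st,ce=cv2.connectedComponentsWithStats(m);i=1+np.argmax(st[1:,4])
    cs,_=cv2.findContours((l==i).astype(np.uint8),0,2);h=cs[0]
    pts=h.reshape(-1,2)+[x0,y0]
    W=ray(n,pts,0.012)[:,:2]*1000
    (c,sz,a)=cv2.minAreaRect(W.astype(np.float32)); cc=ray(n,[ce[i]+[x0,y0]],.012)
    print(th,st[i],"rect",c,sz,a,"centroid",cc, ce[i]+[x0,y0])
E
```

```text
top [ 92.38333333 101.         104.         131.75       150.61666667]
126.33333333333334 [  8   9  17  25 355] rect (487.635498046875, -393.6506652832031) (98.04859924316406, 58.710365295410156) 6.543318748474121 centroid [[ 0.48771762 -0.39361614  0.012     ]] [366.15492958 232.94366197]
scene [135.         178.41666667 181.         185.         218.51666667]
199.16666666666669 [  8   6  30  20 336] rect (484.0596618652344, -396.2900390625) (98.77082824707031, 59.457157135009766) 7.290111541748047 centroid [[ 0.48534959 -0.39514154  0.012     ]] [221.9702381  183.19345238]
```

Run:
```python
from h import *
for n,(x0,y0,x1,y1,f) in {"top":(228,158,298,248,6),"scene":(198,190,322,336,4)}.items():
    im=cv2.imread(f"pics/{n}0.png")[y0:y1,x0:x1]
    if n=="top": im=cv2.convertScaleAbs(im,alpha=1.8)
    im=cv2.resize(im,None,fx=f,fy=f,interpolation=cv2.INTER_CUBIC)
    for v in range(0,im.shape[1],10*f): cv2.putText(im,str(x0+v//f),(v,8),0,.35,(0,255,255)); cv2.line(im,(v,10),(v,im.shape[0]),(0,255,255),1) if v%(20*f)==0 else 0
    for v in range(0,im.shape[0],10*f): cv2.putText(im,str(y0+v//f),(0,v+4),0,.35,(0,255,0)); cv2.line(im,(22,v),(im.shape[1],v),(0,255,0),1) if v%(20*f)==0 else 0
    cv2.imwrite(f"pics/pr_{n}.png",im)
```

```text
(no output)
```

View pics/pr_top.png

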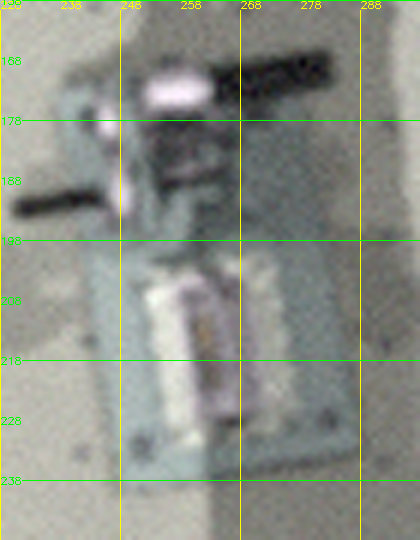

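View pics/pr_scene.png

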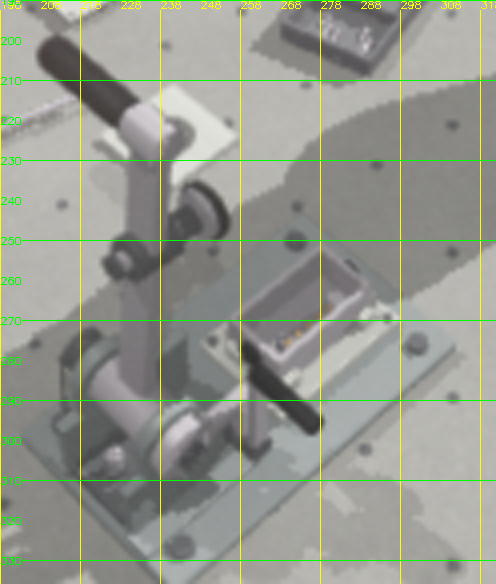

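```bash
cat >> h.py <<'E'
def T(p,P): # p x,y,yaw
    c,s=np.cos(p[2]),np.sin(p[2]);P=np.asarray(P,float)
    return np.c_[p[0]+c*P[:,0]-s*P[:,1],p[1]+s*P[:,0]+c*P[:,1],P[:,2]]
def rect(cx,cy,lx,ly,z): return [[cx+a*lx/2,cy+b*ly/2,z] for a,b in((-1,-1),(-1,1),(1,1),(1,-1))] # FR FL BL BR
# frame: housing centre origin, x back
base=rect(.045,0,.27,.16,.018); rim=rect(0,0,.09,.05,.064); inn=rect(0,0,.082,.042,.064)
E
cat > fit.py <<'E'
from h import *
from scipy.optimize import least_squares
obs={"scene":[(base[1],(311,276)),(base[2],(242,337)),(base[3],(203,301)),(rim[0],(278,252)),(rim[1],(291.5,262)),(rim[3],(257,271))],
"top":[(base[1],(249,240)),(base[0],(287.5,233.5)),(base[2],(238,174)),(rim[1],(262.5,228)),(rim[0],(271,226.5))]}
def res(p,ns): return np.concatenate([(proj(n,T(p,[o[0] for o in obs[n]]))-np.array([o[1] for o in obs[n]])).ravel() for n in ns])
for ns in (["scene"],["top"],["scene","top"]):
    s=least_squares(res,[.5,0,0],args=(ns,),loss="soft_l1");print(ns,s.x,np.round(res(s.x,ns).reshape(-1,2),1).tolist())
p=s.x;np.save("p.npy",p)
for n,(x0,y0,x1,y1,f) in {"top":(228,158,298,248,6),"scene":(198,190,322,336,4)}.items():
    im=cv2.imread(f"pics/{n}0.png")[y0:y1,x0:x1]
    if n=="top": im=cv2.convertScaleAbs(im,alpha=1.8)
    im=cv2.resize(im,None,fx=f,fy=f,interpolation=cv2.INTER_CUBIC)
    for R,col in((base,(0,255,255)),(rim,(0,0,255)),(inn,(255,0,0))):
        q=((proj(n,T(p,R))-[x0,y0]+.5)*f); cv2.polylines(im,[q.round().astype(int)],True,col,1)
    cv2.imwrite(f"pics/fit_{n}.png",im)
E
python3 fit.py
```

```text
['scene'] [0.5480059  0.01410791 0.1760078 ] [[3.6, -1.0], [0.3, 0.5], [0.8, -4.3], [-0.2, 0.4], [-1.1, 1.2], [-3.1, 0.0]]
['top'] [0.54817458 0.00759339 0.18018418] [[-0.7, 1.3], [1.2, 1.3], [-0.1, -0.0], [-2.5, -1.0], [2.0, -1.5]]
['scene', 'top'] [0.54830401 0.01220677 0.18202526] [[3.1, -1.7], [0.3, 0.2], [0.5, -4.4], [-0.8, -0.0], [-1.7, 0.7], [-3.5, -0.3], [-1.9, 1.3], [0.0, 1.2], [-1.4, -0.0], [-3.7, -1.0], [0.8, -1.6]]
```

View pics/fit_top.png

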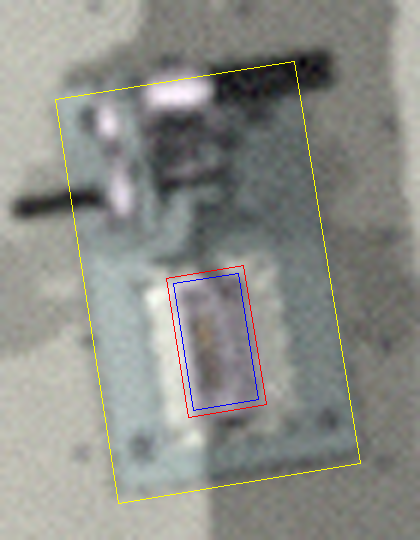

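View pics/fit_scene.png

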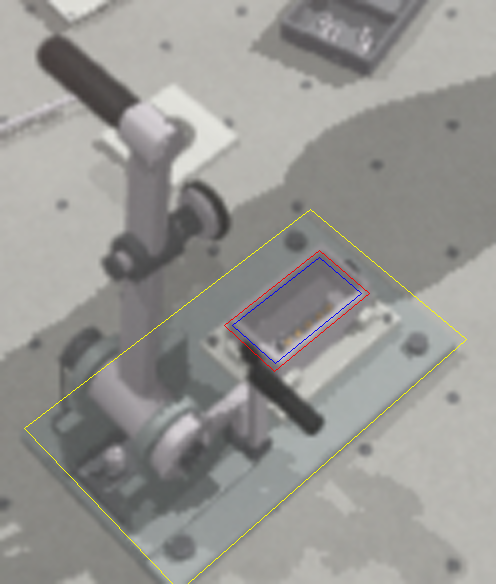

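```bash
cat > avg.py <<'E'
from h import *
from bench import cams
import sys
for n in("scene","top"):
    a=np.mean([cams.camera(n)["color"].astype(float) for _ in range(8)],0)
    np.save(f"{n}_avg.npy",a)
E
cat > ov.py <<'E'
from h import *
import sys
p=np.load("p.npy")
for n,(x0,y0,x1,y1,f) in {"top":(240,190,295,245,11),"scene":(245,240,320,300,10)}.items():
    im=np.load(f"{n}_avg.npy")[y0:y1,x0:x1,::-1]
    im=np.clip((im-im.min())/(np.percentile(im,99.5)-im.min())*255,0,255).astype(np.uint8)
    im=cv2.resize(im,None,fx=f,fy=f,interpolation=cv2.INTER_CUBIC)
    for R,col in((base,(0,255,255)),(rim,(0,0,255)),(inn,(255,0,0))):
        q=((proj(n,T(p,R))-[x0,y0]+.5)*f-.5); cv2.polylines(im,[q.round().astype(int)],True,col,1)
    cv2.imwrite(f"pics/ov_{n}_{sys.argv[1]}.png",im)
E
python3 avg.py; python3 ov.py 1
```

```text
(no output)
```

View pics/ov_scene_1.png

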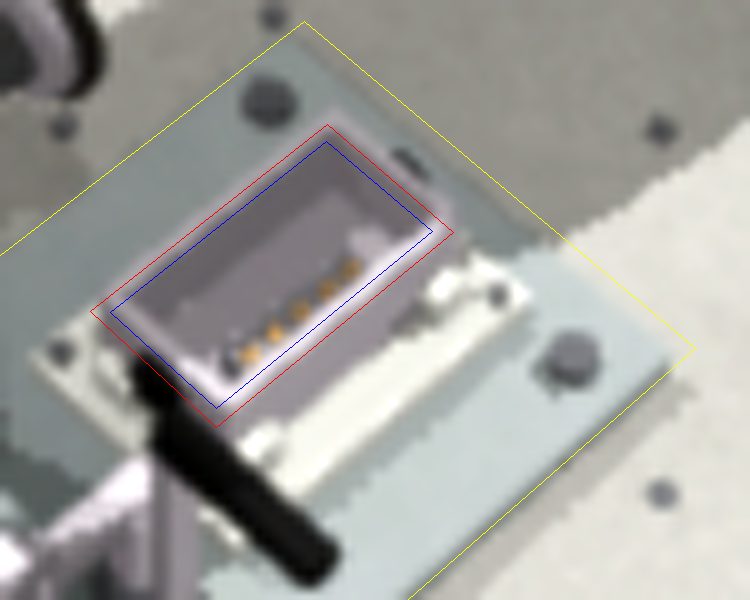

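View pics/ov_top_1.png

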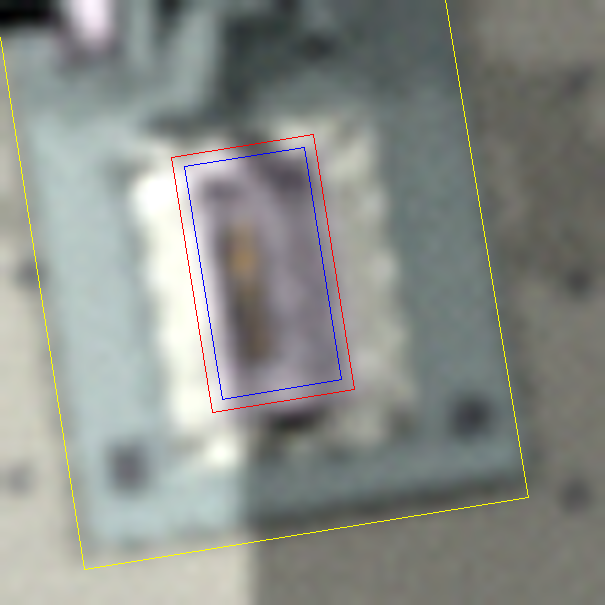

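Run:
```python
from h import *
from scipy.optimize import least_squares
o=np.array([(278.4,250.9),(290.7,262.2),(267.2,282.7),(254.2,270.8)])
f=lambda p:(proj("scene",T(p,rim))-o).ravel()
s=least_squares(f,[.55,.01,.18]);print(s.x,s.fun.round(1))
o2=np.array([(260,227.2),(272,225),(255.3,204.2),(268.2,202)])
f=lambda p:(proj("top",T(p,[rim[1],rim[0],rim[2],rim[3]]))-o2).ravel()
s2=least_squares(f,[.55,.01,.18]);print(s2.x,s2.fun.round(1))
# holes / lever / knob back-projection
p=s.x
import sys
# knob: locking z .148, catch 0..0.1
print("knob scene",ray("scene",[(260,277),(279,297)],.148)); print("knob top",ray("top",[(229.5,193),(244,190.5)],.148))
print("grip scene",ray("scene",[(210,204),(232,219)],.338)); print("grip top",ray("top",[(265,172),(282,169)],.338))
for q in(s.x,):
    c,sn=np.cos(q[2]),np.sin(q[2])
    for P in np.r_[ray("scene",[(260,277),(279,297)],.148),ray("top",[(229.5,193),(244,190.5)],.148),ray("scene",[(210,204),(232,219)],.338),ray("top",[(265,172),(282,169)],.338)]:
        d=P[:2]-q[:2];print("local",[round(float(v),4) for v in (c*d[0]+sn*d[1],-sn*d[0]+c*d[1])])
```

```text
[0.54573457 0.01302957 0.19294494] [-0.5  0.8  0.   0.1  0.1 -0.7  0.3 -0.2]
[0.54739719 0.01047885 0.20321272] [-0.5  0.1  0.4 -0.   0.   0.  -0.  -0.1]
knob scene [[0.61981413 0.06734942 0.148     ]
 [0.61172583 0.13838958 0.148     ]]
knob top [[0.61609981 0.13524383 0.148     ]
 [0.62635584 0.08272985 0.148     ]]
grip scene [[ 0.67262652 -0.04856608  0.338     ]
 [ 0.65354188  0.01516776  0.338     ]]
grip top [[ 0.6597636   0.00332057  0.338     ]
 [ 0.67065879 -0.05075472  0.338     ]]
local [0.0831, 0.0391]
local [0.0888, 0.1104]
local [0.0925, 0.1065]
local [0.0925, 0.0529]
local [0.1127, -0.0848]
local [0.1062, -0.0186]
local [0.1101, -0.0314]
local [0.1104, -0.0866]
```

Run:
```python
from h import *
from bench import r
from scipy.spatial.transform import Rotation as R
s=r.read_state();M=R.from_quat(s["eef_rot"]).as_matrix();print(M.round(3)); print("jaw yaw deg",np.degrees(np.arctan2(M[1,1],M[0,1])),s["time"],s["ee_pos"])
# cover fit refined from averaged
from scipy.optimize import least_squares
for n,(x0,y0,x1,y1) in {"top":(350,212,382,254),"scene":(200,168,245,202)}.items():
    im=np.load(f"{n}_avg.npy")[y0:y1,x0:x1].mean(2); f=8
    im=cv2.resize(im,None,fx=f,fy=f,interpolation=cv2.INTER_CUBIC)
    th=(np.percentile(im,97)+np.percentile(im,35))/2
    k,l,st,ce=cv2.connectedComponentsWithStats((im>th).astype(np.uint8));i=1+np.argmax(st[1:,4])
    cs,_=cv2.findContours((l==i).astype(np.uint8),0,1)
    pts=(cs[0].reshape(-1,2)+.5)/f-.5+[x0,y0]
    W=ray(n,pts,.012)[:,:2].astype(np.float32)*1000
    print(n,cv2.minAreaRect(W))
```

```text
[[ 0.     0.446  0.895]
 [ 0.     0.895 -0.446]
 [-1.     0.     0.   ]]
jaw yaw deg 63.484077620920964 0.9 [0.27903343 0.55927211 0.2335589 ]
top ((487.1604919433594, -394.7513427734375), (99.54881286621094, 61.295379638671875), 6.293384075164795)
scene ((484.50628662109375, -395.92449951171875), (99.68907928466797, 63.02451705932617), 6.4125494956970215)
```

Request:
{"name": "drive_tool", "arguments": {
  "moves": "0.02 -0.04 0 2 0;0.02 -0.05 0 2 0;0.02 -0.05 0 2 0;0.02 -0.05 0 2 0;0.02 -0.05 0 2 0;0.02 -0.05 0 2 0;0.02 -0.05 0 2 0;0.02 -0.05 0 2 0;0.004 -0.05 0 2 0;0.004 -0.05 0 2 0;0.004 -0.05 0 2 0;0.004 -0.05 0 2 0;0.004 -0.05 0 2 0;0.004 -0.05 0 2 0;0.004 -0.05 0 2 0;0.004 -0.05 0 2 0;0.004 -0.05 0 0.9 0;0.004 -0.05 0 0 0;0.004 -0.05 0 0 0;0.003 -0.014 0 0 0",
  "newtons": 20
}}

```text
time: 3.4
ee_pos: [0.4848, -0.3979, 0.2332]
eef_rot: [-0.039, 0.707, 0.038, 0.706]
ft_force: [0.2, 0.1, 0.1]
width: 0.0871
```

```bash
cat > st.py <<'E'
from bench import r
import numpy as np
from scipy.spatial.transform import Rotation as R
s=r.read_state();M=R.from_quat(s["eef_rot"]).as_matrix()
print("t",round(s["time"],2),"pos",s["ee_pos"].round(4),"jaw",np.degrees(np.arctan2(M[1,1],M[0,1])).round(2),"F",s["ft_force"].round(2),"w",round(s["width"],4),"q",s["joint_positions"].round(2),"xax",M[:,0].round(3))
E
python3 st.py
python3 - <<'E'
from bench import cams
import cv2
for n in("scene","top"): cv2.imwrite(f"pics/{n}1.png",cams.camera(n)["color"][:,:,::-1])
E
```

```text
t 3.4 pos [ 0.4848 -0.3979  0.2332] jaw 96.17 F [0.2  0.15 0.07] w 0.0871 q [ 0.04  0.41  0.76  1.49 -0.28  1.36  2.5 ] xax [-0.001 -0.001 -1.   ]
```

View pics/scene1.png

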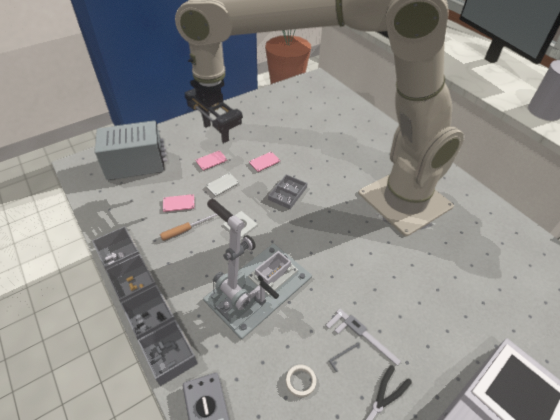

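Request:
{"name": "drive_tool", "arguments": {
  "moves": "0 0 -0.05 0 0;0 0 -0.05 0 0;0 0 -0.05 0 0;0 0 -0.04 0 0;0 0 -0.02 0 0;0 0 0 0 0;0 0 0 0 0"
}}

```text
time: 4.38
ee_pos: [0.4871, -0.3952, 0.0255]
eef_rot: [-0.04, 0.705, 0.039, 0.707]
ft_force: [0.1, -0.5, -0.4]
width: 0.0867
```

```bash
python3 st.py
python3 - <<'E'
from bench import cams
import cv2
for n,(x0,y0,x1,y1) in {"scene":(180,90,280,220),"top":(325,190,405,270)}.items():
    im=cams.camera(n)["color"][:,:,::-1]; cv2.imwrite(f"pics/{n}2.png",cv2.resize(im[y0:y1,x0:x1],None,fx=4.5,fy=4.5,interpolation=cv2.INTER_CUBIC))
E
```

```text
t 4.38 pos [ 0.4871 -0.3952  0.0255] jaw 96.4 F [ 0.08 -0.55 -0.36] w 0.0867 q [ 0.16  0.59  0.59  1.69 -0.38  0.98  2.57] xax [ 0.002 -0.001 -1.   ]
```

View pics/scene2.png

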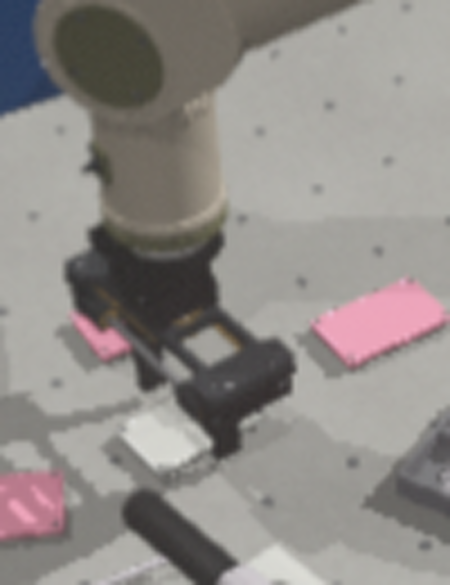

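Request:
{"name": "drive_tool", "arguments": {
  "moves": "-0.001 0 -0.0055 -1.5 0;0 0 -0.0055 0 0;0 0 0 0 0.2;0 0 0 0 0.4;0 0 0 0 1;0 0 0 0 1;0 0 0 0 1",
  "newtons": 25
}}

```text
time: 5.35
ee_pos: [0.485, -0.3948, 0.0127]
eef_rot: [-0.03, 0.706, 0.03, 0.706]
ft_force: [0.1, 1.6, 0.6]
width: 0.0593
```

```bash
python3 st.py
```

```text
t 5.35 pos [ 0.485  -0.3948  0.0127] jaw 94.88 F [0.08 1.58 0.58] w 0.0593 q [ 0.16  0.61  0.59  1.7  -0.4   0.96  2.55] xax [ 0.  0. -1.]
```

Request:
{"name": "drive_tool", "arguments": {
  "moves": "0 0 0.02 0 1;0 0 0.05 0 1;0 0 0.06 0 1;0 0.01 0.06 0 1;0.005 0.04 0 0.6 1;0.006 0.045 0 0.6 1;0.006 0.045 0 0.6 1;0.006 0.045 0 0.6 1;0.006 0.045 0 0.6 1;0.006 0.045 0 0.6 1;0.006 0.045 0 0.6 1;0.006 0.045 0 0.6 1;0.006 0.035 0 0.6 1;0.006 0.006 0 0.6 1;0.003 0 0 0.2 1;0.003 0 0 0 1;0 0 0 0 1"
}}

```text
time: 7.48
ee_pos: [0.5501, 0.01, 0.2027]
eef_rot: [-0.068, 0.704, 0.067, 0.704]
ft_force: [-0.0, -0.5, -2.1]
width: 0.0599
```

```bash
python3 st.py
python3 - <<'E'
from bench import cams
import cv2
for n,(x0,y0,x1,y1) in {"scene":(180,120,340,340),"top":(220,150,310,260)}.items():
    im=cams.camera(n)["color"][:,:,::-1]; cv2.imwrite(f"pics/{n}3.png",im);cv2.imwrite(f"pics/{n}3c.png",cv2.resize(im[y0:y1,x0:x1],None,fx=600/220,fy=600/220,interpolation=cv2.INTER_CUBIC))
E
```

```text
t 7.47 pos [0.5501 0.01   0.2027] jaw 100.97 F [-0.   -0.49 -2.07] w 0.0599 q [-0.51  0.19  0.47  1.73 -0.09  1.24  1.74] xax [ 0. -0. -1.]
```

View pics/scene3c.png

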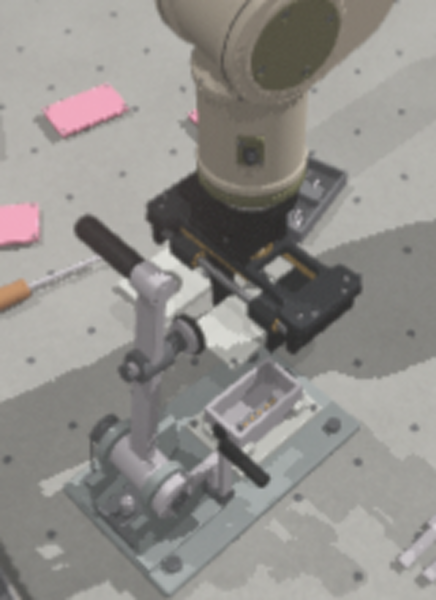

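Request:
{"name": "drive_tool", "arguments": {
  "moves": "-0.0045 0.0015 0 0 1;0 0 -0.04 0 1;0 0 -0.04 0 1;0 0 -0.02 0 1;0 0 0 0 1;0 0 0 0 1"
}}

```text
time: 8.32
ee_pos: [0.546, 0.0128, 0.1037]
eef_rot: [-0.068, 0.703, 0.068, 0.704]
ft_force: [-0.8, 0.7, -0.9]
width: 0.0596
```

```bash
python3 st.py; python3 avg.py
cat > ov2.py <<'E'
from h import *
import sys
p=[.5465,.0118,.195]; zc=float(sys.argv[2]); q=[float(v) for v in sys.argv[3:6]]
cov=rect(0,0,.1,.06,zc+.003);cov2=rect(0,0,.1,.06,zc-.003);lip=rect(0,0,.069,.029,zc-.009)
for n,(x0,y0,x1,y1,f) in {"top":(240,190,295,245,11),"scene":(245,230,320,300,8)}.items():
    im=np.load(f"{n}_avg.npy")[y0:y1,x0:x1,::-1]
    im=np.clip((im-im.min())/(np.percentile(im,99.5)-im.min())*255,0,255).astype(np.uint8)
    im=cv2.resize(im,None,fx=f,fy=f,interpolation=cv2.INTER_CUBIC)
    for pp,R,col in((p,rim,(0,0,255)),(p,inn,(255,0,0)),(q,cov,(0,255,0)),(q,cov2,(0,160,0))):
        a=((proj(n,T(pp,R))-[x0,y0]+.5)*f-.5); cv2.polylines(im,[a.round().astype(int)],True,col,1)
    cv2.imwrite(f"pics/ov_{n}_{sys.argv[1]}.png",im)
E
python3 ov2.py 2 .0988 .5465 .0118 .193
```

```text
t 8.32 pos [0.546  0.0128 0.1037] jaw 101.08 F [-0.84  0.66 -0.85] w 0.0596 q [-0.49  0.28  0.45  1.85 -0.14  1.04  1.77] xax [ 0.001  0.    -1.   ]
```

View pics/ov_scene_2.png

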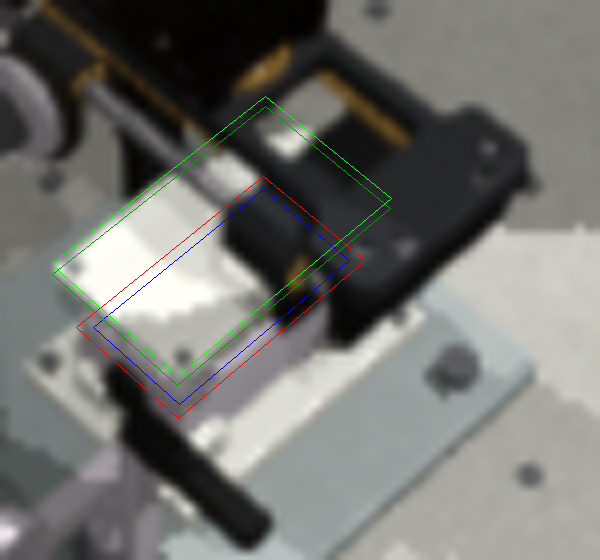

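View pics/ov_top_2.png

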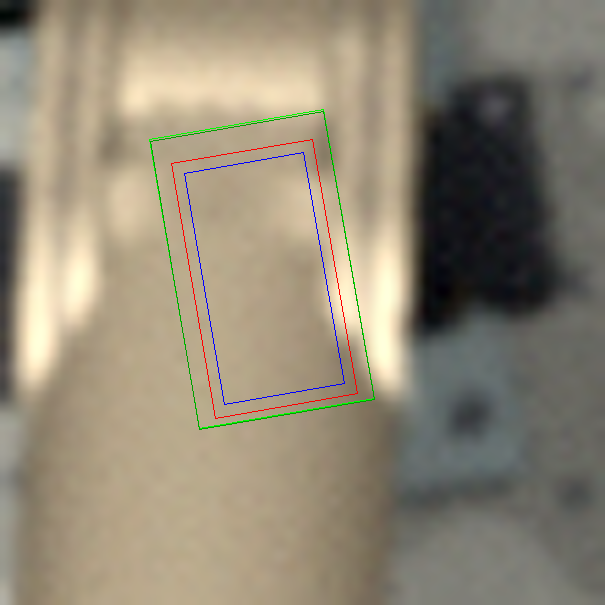

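Request:
{"name": "drive_tool", "arguments": {
  "moves": "0 0 -0.015 0 1;0 0 -0.01 0 1;0 0 -0.004 0 1;0 0 -0.002 0 1;0 0 0 0 1"
}}

```text
time: 9.75
ee_pos: [0.5456, 0.0123, 0.0718]
eef_rot: [-0.068, 0.704, 0.068, 0.704]
ft_force: [-2.2, -2.3, 3.4]
width: 0.0595
```

```bash
python3 st.py
```

```text
t 9.75 pos [0.5456 0.0123 0.0718] jaw 101.05 F [-2.2  -2.34  3.36] w 0.0595 q [-0.48  0.33  0.44  1.87 -0.17  0.98  1.79] xax [-0. -0. -1.]
```

Request:
{"name": "drive_tool", "arguments": {
  "moves": "-0.001 -0.001 0 0 1;0 0 -0.001 0 1;0 0 -0.001 0 1;0 0 0 0 1"
}}

```text
time: 10.25
ee_pos: [0.545, 0.0116, 0.0705]
eef_rot: [-0.068, 0.703, 0.068, 0.704]
ft_force: [-3.4, -1.8, 11.2]
width: 0.0595
```

```bash
python3 st.py
```

```text
t 10.25 pos [0.545  0.0116 0.0705] jaw 101.06 F [-3.37 -1.8  11.22] w 0.0595 q [-0.48  0.33  0.44  1.88 -0.17  0.97  1.79] xax [ 0.001  0.    -1.   ]
```

Request:
{"name": "drive_tool", "arguments": {
  "moves": "-0.001 0 -0.001 0 1;0 0 -0.001 0 1;0 0 0 0 1;0 0 0 0 1"
}}

```text
time: 10.75
ee_pos: [0.5451, 0.0116, 0.0702]
eef_rot: [-0.068, 0.703, 0.068, 0.705]
ft_force: [-7.7, -2.0, 27.0]
width: 0.0593
```

```bash
python3 st.py;  python3 avg.py;python3 ov2.py 3 .067 .5465 .0118 .195
```

```text
t 10.75 pos [0.5451 0.0116 0.0702] jaw 101.07 F [-7.69 -1.98 27.03] w 0.0593 q [-0.48  0.33  0.44  1.88 -0.17  0.97  1.8 ] xax [ 0.003  0.001 -1.   ]
```

View pics/ov_scene_3.png

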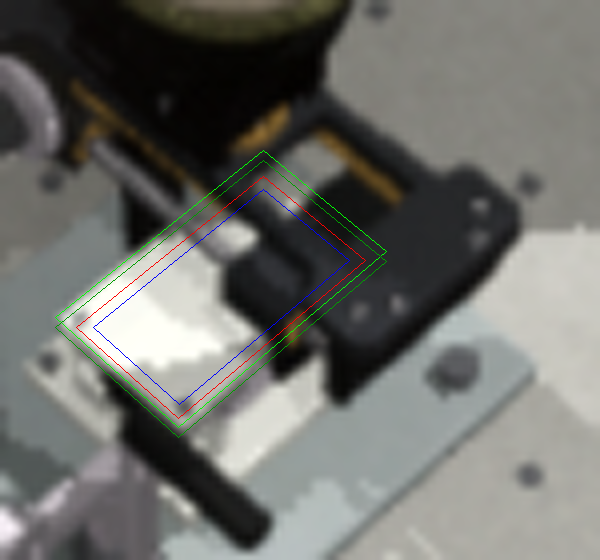

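Request:
{"name": "drive_tool", "arguments": {
  "moves": "0.001 0 0.002 0 1;0 0 0 0 0.6;0 0 0 0 0;0 0 0 0 0;0 0 0 0 0;0 0 0.03 0 0;0 0 0.04 0 0;-0.04 0 0.04 0 0;-0.06 0 0 0 0.5;0 0 0 0 1;0 0 0 0 1"
}}

```text
time: 12.92
ee_pos: [0.4449, 0.012, 0.1799]
eef_rot: [-0.068, 0.703, 0.069, 0.704]
ft_force: [0.8, 0.1, 0.3]
width: 0.0648
```

```bash
python3 st.py;  python3 avg.py;python3 ov2.py 4 .067 .5465 .0118 .195
```

```text
t 12.93 pos [0.4449 0.012  0.1799] jaw 101.11 F [0.78 0.12 0.3 ] w 0.0648 q [-0.58 -0.05  0.44  2.01  0.02  1.18  1.62] xax [ 0.001  0.001 -1.   ]
```

View pics/ov_scene_4.png

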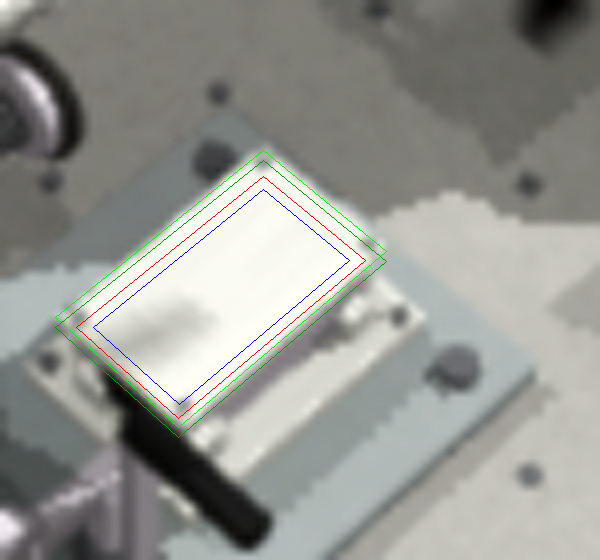

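View pics/ov_top_4.png

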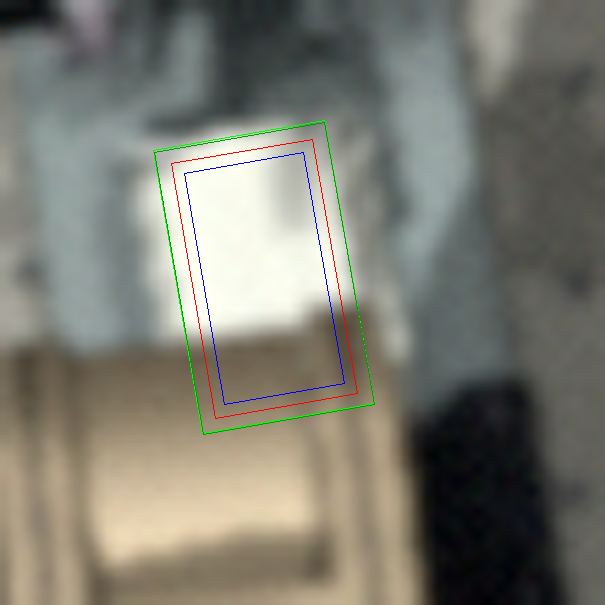

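Request:
{"name": "drive_tool", "arguments": {
  "moves": "0.05 0 0 0 1;0.05 0 0 0 1;0 0 -0.05 0 1;0 0 -0.035 0 1;0 0 -0.01 0 1;0 0 -0.004 0 1;0 0 -0.001 0 1;0 0 0 0 1"
}}

```text
time: 14.72
ee_pos: [0.5453, 0.0119, 0.0815]
eef_rot: [-0.068, 0.703, 0.069, 0.705]
ft_force: [-3.7, -0.5, 7.1]
width: 0.0004
```

```bash
python3 st.py
```

```text
t 14.72 pos [0.5453 0.0119 0.0815] jaw 101.08 F [-3.67 -0.46  7.07] w 0.0004 q [-0.52  0.32  0.48  1.87 -0.17  1.    1.8 ] xax [ 0.002  0.001 -1.   ]
```

Request:
{"name": "drive_tool", "arguments": {
  "moves": "0 0 -0.0015 0 1;0 0 0 0 1;0 0 0 0 1"
}}

```text
time: 15.1
ee_pos: [0.5454, 0.0119, 0.0814]
eef_rot: [-0.068, 0.703, 0.069, 0.705]
ft_force: [-10.8, -0.7, 25.0]
width: 0.0009
```

```bash
python3 st.py
```

```text
t 15.1 pos [0.5454 0.0119 0.0814] jaw 101.07 F [-10.81  -0.66  24.99] w 0.0009 q [-0.52  0.32  0.48  1.87 -0.17  1.    1.8 ] xax [ 0.002  0.002 -1.   ]
```

Request:
{"name": "drive_tool", "arguments": {
  "moves": "0 0 0.02 0 1;-0.02 0 0.05 0 1;-0.05 0 0.05 0 0.8;-0.03 0.01 0.03 -10 0.54;0 0.01 0 -10 0.54;0 0.01 0 -10 0.54;0 0.01 0 -10 0.54;0 0.01 0 -10 0.54;0 0.01 0 -10 0.54;0 0.01 0 -10 0.54;0 0.015 0 -10 0.54;0 0.015 0 -10 0.54;0 0 0 0 0.54;0 0 0 0 0.54"
}}

```text
time: 16.85
ee_pos: [0.4506, 0.1111, 0.2229]
eef_rot: [0.449, 0.547, -0.448, 0.547]
ft_force: [-0.4, -0.4, -0.1]
width: 0.0401
```

```bash
python3 st.py
```

```text
t 16.85 pos [0.4506 0.1111 0.2229] jaw 11.29 F [-0.37 -0.42 -0.14] w 0.0401 q [-0.68 -0.03  0.33  1.9   0.01  1.27 -0.15] xax [ 0.001  0.    -1.   ]
```

```bash
python3 avg.py
python3 - <<'E'
from h import *
for n,(x0,y0,x1,y1,f) in {"top":(220,160,295,220,9),"scene":(215,240,305,320,7)}.items():
    im=np.load(f"{n}_avg.npy")[y0:y1,x0:x1,::-1]
    im=np.clip((im-im.min())/(np.percentile(im,99)-im.min())*255,0,255).astype(np.uint8)
    im=cv2.resize(im,None,fx=f,fy=f,interpolation=cv2.INTER_CUBIC)
    cv2.imwrite(f"pics/kn_{n}.png",im)
E
```

```text
(no output)
```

View pics/kn_top.png

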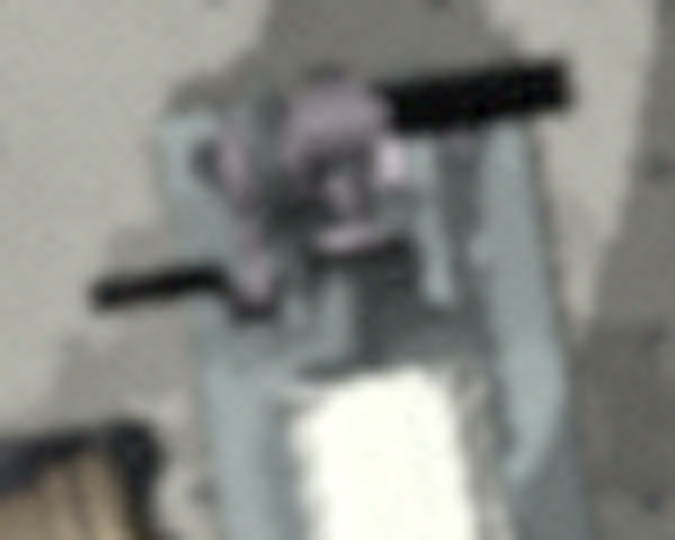

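View pics/kn_scene.png

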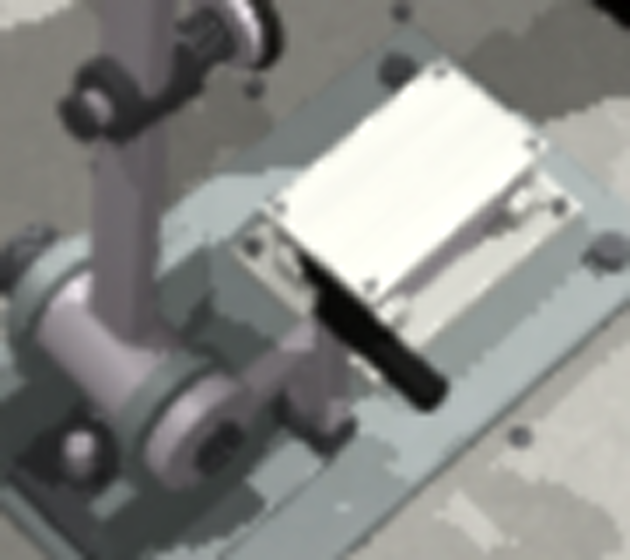

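Request:
{"name": "drive_tool", "arguments": {
  "moves": "0.04 0 0 0 0.54;0.05 0.001 0 0 0.54;0.05 0.001 0 0 0.54;0.0275 0 0 0 0.54;0 0 0 0 0.54;0 0 -0.03 0 0.54;0 0 0 0 0.54;0 0 0 0 0.54"
}}

```text
time: 18.65
ee_pos: [0.6177, 0.1139, 0.1934]
eef_rot: [0.45, 0.546, -0.449, 0.546]
ft_force: [0.5, 0.6, 0.3]
width: 0.0403
```

```bash
python3 st.py; python3 avg.py
python3 - <<'E'
from h import *
for n,(x0,y0,x1,y1,f) in {"top":(220,160,295,220,9),"scene":(200,170,320,320,4)}.items():
    im=np.load(f"{n}_avg.npy")[y0:y1,x0:x1,::-1]
    im=cv2.resize(np.clip(im*1.2,0,255).astype(np.uint8),None,fx=f,fy=f,interpolation=cv2.INTER_CUBIC)
    cv2.imwrite(f"pics/kn2_{n}.png",im)
E
```

```text
t 18.65 pos [0.6177 0.1139 0.1934] jaw 11.09 F [0.54 0.58 0.27] w 0.0403 q [-0.57  0.37  0.4   1.53 -0.15  1.27  0.05] xax [ 0.001  0.    -1.   ]
```

View pics/kn2_scene.png

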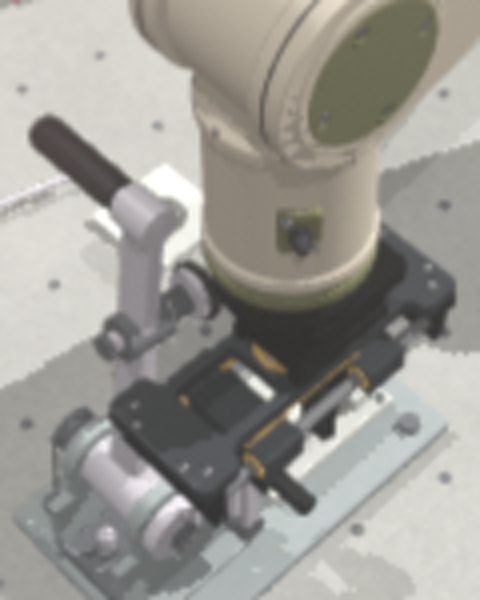

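Request:
{"name": "drive_tool", "arguments": {
  "moves": "0 0 -0.02 0 0.54;0 0 -0.01 0 0.54;0 0 -0.01 0 0.54;0 0 -0.006 0 0.54;0 0 0 0 0.54"
}}

```text
time: 20.08
ee_pos: [0.6177, 0.1138, 0.146]
eef_rot: [0.449, 0.546, -0.449, 0.546]
ft_force: [0.8, 0.2, 0.4]
width: 0.0401
```

```bash
python3 st.py; python3 avg.py
python3 - <<'E'
from h import *
for n,(x0,y0,x1,y1,f) in {"scene":(200,220,310,320,6)}.items():
    im=np.load(f"{n}_avg.npy")[y0:y1,x0:x1,::-1]
    im=cv2.resize(np.clip(im*1.2,0,255).astype(np.uint8),None,fx=f,fy=f,interpolation=cv2.INTER_CUBIC)
    cv2.imwrite(f"pics/kn3_{n}.png",im)
E
```

```text
t 20.07 pos [0.6177 0.1138 0.146 ] jaw 11.08 F [0.76 0.18 0.4 ] w 0.0401 q [-0.56  0.41  0.39  1.58 -0.17  1.18  0.06] xax [-0. -0. -1.]
```

View pics/kn3_scene.png

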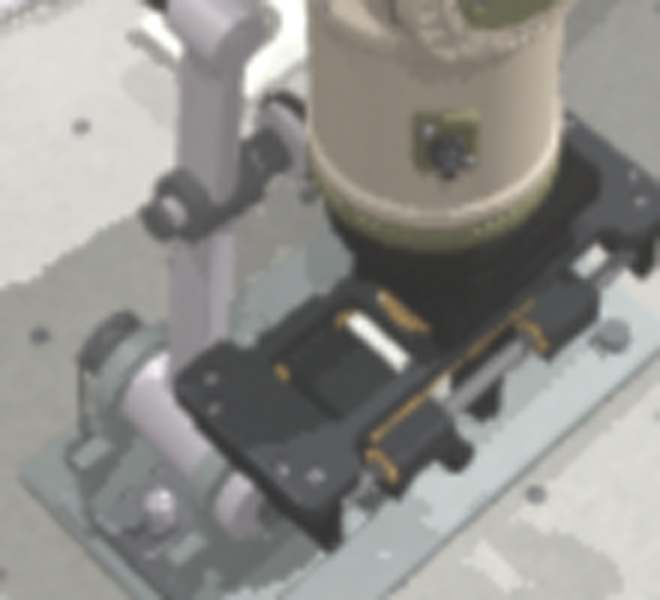

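Request:
{"name": "drive_tool", "arguments": {
  "moves": "0 0 0 0 0.8;0 0 0 0 0.9;0 0 0 0 0.9;0 0 0 0 0.9",
  "newtons": 5
}}

```text
time: 21.38
ee_pos: [0.6179, 0.1138, 0.1463]
eef_rot: [0.449, 0.546, -0.449, 0.546]
ft_force: [1.6, -0.0, 0.2]
width: 0.014
```

```bash
python3 st.py
```

```text
t 21.38 pos [0.6179 0.1138 0.1463] jaw 11.08 F [ 1.59 -0.03  0.23] w 0.014 q [-0.56  0.41  0.39  1.58 -0.17  1.18  0.06] xax [ 0.  0. -1.]
```

Request:
{"name": "drive_tool", "arguments": {
  "moves": "-0.0075 -0.0015 -0.0006 0 0.9;-0.0075 -0.0015 -0.0012 0 0.9;-0.0073 -0.0014 -0.0018 0 0.9;-0.0071 -0.0014 -0.0025 0 0.9;-0.0069 -0.0014 -0.0031 0 0.9;-0.0067 -0.0013 -0.0036 0 0.9;-0.0063 -0.0012 -0.0042 0 0.9;0 0 0 0 0.9"
}}

```text
time: 22.38
ee_pos: [0.5676, 0.1039, 0.1287]
eef_rot: [0.449, 0.546, -0.45, 0.546]
ft_force: [-0.7, 1.7, 0.2]
width: 0.0136
```

```bash
python3 st.py
```

```text
t 22.38 pos [0.5676 0.1039 0.1287] jaw 11.09 F [-0.75  1.71  0.17] w 0.0136 q [-0.59  0.32  0.39  1.74 -0.14  1.11  0.04] xax [-0.001 -0.    -1.   ]
```

Request:
{"name": "drive_tool", "arguments": {
  "moves": "-0.0059 -0.0012 -0.0047 0 0.9;-0.0054 -0.0011 -0.0053 0 0.9;-0.0051 -0.001 -0.0057 0 0.9;-0.002 0 -0.002 0 0.9;0 0 0 0 0.9;0 0 0 0 0.9"
}}

```text
time: 23.12
ee_pos: [0.553, 0.1011, 0.1132]
eef_rot: [0.451, 0.544, -0.447, 0.548]
ft_force: [9.0, 2.5, 5.3]
width: 0.0154
```

```bash
python3 st.py
```

```text
t 23.12 pos [0.553  0.1011 0.1132] jaw 11.07 F [9.01 2.47 5.31] w 0.0154 q [-0.6   0.3   0.39  1.8  -0.13  1.06  0.04] xax [ 0.007  0.001 -1.   ]
```

Request:
{"name": "drive_tool", "arguments": {
  "moves": "0.002 0 0.001 0 0.9;0 0 0 0 0.5;0 0 0 0 0.3;0 0 0 0 0.3;0 0 0.03 0 0.3;-0.02 0 0.05 0 0.3;-0.03 0 0.06 0 0;-0.03 0 0.06 0 0;-0.02 -0.02 0.06 0 0;0 -0.05 0.03 0 0;0 -0.05 0 0 0;0 0 0 0 0;0 0 0 0 0"
}}

```text
time: 24.75
ee_pos: [0.4571, -0.0176, 0.3906]
eef_rot: [0.449, 0.546, -0.449, 0.546]
ft_force: [-0.2, -0.1, -0.7]
width: 0.0867
```

```bash
python3 st.py; python3 avg.py
python3 - <<'E'
from h import *
for n,(x0,y0,x1,y1,f) in {"top":(220,150,300,220,8),"scene":(195,170,315,320,4)}.items():
    im=np.load(f"{n}_avg.npy")[y0:y1,x0:x1,::-1]
    im=cv2.resize(np.clip(im*1.2,0,255).astype(np.uint8),None,fx=f,fy=f,interpolation=cv2.INTER_CUBIC)
    cv2.imwrite(f"pics/kn4_{n}.png",im)
E
```

```text
t 24.75 pos [ 0.4571 -0.0176  0.3906] jaw 11.09 F [-0.18 -0.06 -0.7 ] w 0.0867 q [-0.6  -0.12  0.49  1.62  0.06  1.63  0.08] xax [-0.001  0.    -1.   ]
```

View pics/kn4_scene.png

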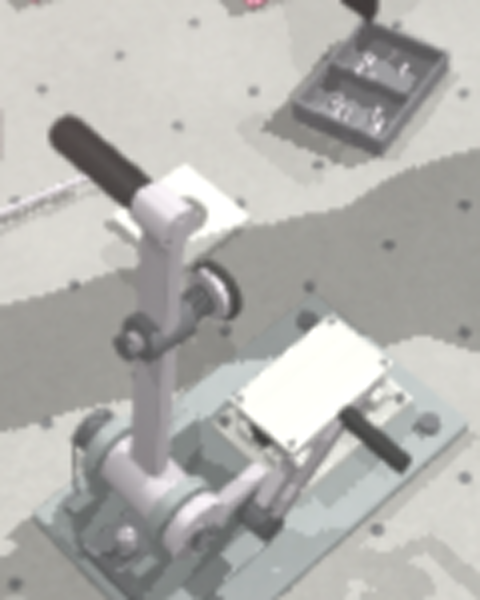

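View pics/kn4_top.png

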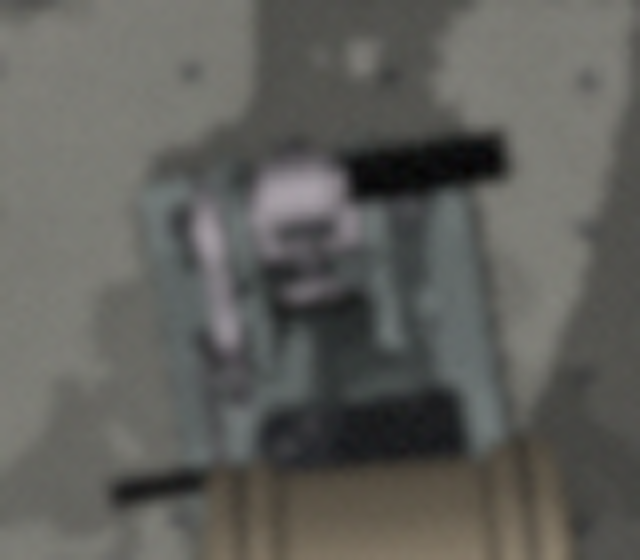

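Request:
{"name": "drive_tool", "arguments": {
  "moves": "0.05 0 0.01 0 0;0.06 0 0 0 0;0.06 -0.002 0 0 0;0.038 -0.001 0 0 0;0 0 0 0 0;0 0 0 0 0;0 0 0 0 0"
}}

```text
time: 26.42
ee_pos: [0.6647, -0.0212, 0.4021]
eef_rot: [0.45, 0.546, -0.449, 0.546]
ft_force: [-0.2, 0.1, -0.7]
width: 0.0872
```

```bash
python3 st.py
python3 - <<'E'
from h import *
from bench import cams
print(ray("top",[(263.8,172.2),(283.4,169.6)],.338))
im=cams.camera("scene")["color"][120:320,170:320,::-1]
cv2.imwrite("pics/lv.png",cv2.resize(im,None,fx=3,fy=3,interpolation=cv2.INTER_CUBIC))
E
```

```text
t 26.43 pos [ 0.6647 -0.0212  0.4021] jaw 11.08 F [-0.16  0.1  -0.69] w 0.0872 q [-0.42  0.45  0.63  1.04 -0.26  1.72  0.31] xax [ 0.002  0.001 -1.   ]
[[ 0.65903492  0.0071353   0.338     ]
 [ 0.66881088 -0.05526417  0.338     ]]
```

View pics/lv.png

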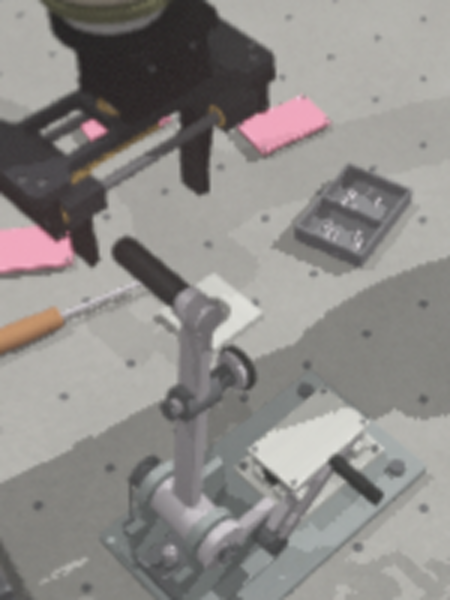

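Request:
{"name": "drive_tool", "arguments": {
  "moves": "0 0 -0.03 0 0;0 0 -0.03 0 0;0 0 -0.01 0 0;0 0 0 0 0.3;0 0 0 0 0.5;0 0 0 0 0.8;0 0 0 0 0.85;0 0 0 0 0.85;0 0 0 0 0.85",
  "newtons": 12
}}

```text
time: 27.6
ee_pos: [0.6654, -0.0211, 0.3309]
eef_rot: [0.449, 0.546, -0.449, 0.546]
ft_force: [-0.1, 0.2, 0.1]
width: 0.0349
```

```bash
python3 st.py
python3 - <<'E'
from h import *
from bench import cams
im=cams.camera("scene")["color"][120:320,170:320,::-1]
cv2.imwrite("pics/lv2.png",cv2.resize(im,None,fx=3,fy=3,interpolation=cv2.INTER_CUBIC))
E
```

```text
t 27.6 pos [ 0.6654 -0.0211  0.3309] jaw 11.09 F [-0.14  0.15  0.06] w 0.0349 q [-0.44  0.44  0.62  1.2  -0.25  1.57  0.32] xax [ 0.  0. -1.]
```

View pics/lv2.png

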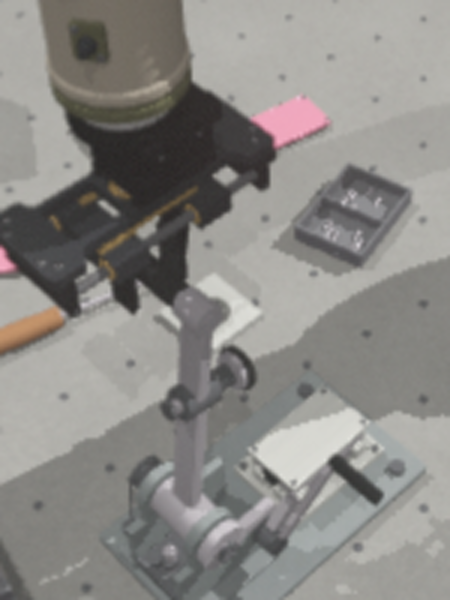

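Still closing; let it finish.

Request:
{"name": "drive_tool", "arguments": {
  "moves": "0 0 0 0 0.9;0 0 0 0 0.9;0 0 0 0 0.9;0 0 0 0 0.9;0 0 0 0 0.9",
  "newtons": 12
}}

```text
time: 28.28
ee_pos: [0.6648, -0.0212, 0.3309]
eef_rot: [0.449, 0.546, -0.45, 0.546]
ft_force: [-6.1, 0.5, 3.1]
width: 0.0216
```

```bash
python3 st.py
python3 - <<'E'
# arc table in world for lever
import numpy as np
ph=np.radians(np.linspace(82,0,21));y=.195
x=-.235*np.cos(ph);z=.235*np.sin(ph)
for a,b in zip(np.diff(x),np.diff(z)): print(round(a*np.cos(y),4),round(a*np.sin(y),4),round(b,4))
E
```

```text
t 28.27 pos [ 0.6648 -0.0212  0.3309] jaw 11.07 F [-6.1   0.49  3.14] w 0.0216 q [-0.44  0.44  0.62  1.2  -0.25  1.58  0.32] xax [-0.001  0.    -1.   ]
-0.0162 -0.0032 -0.0029
-0.016 -0.0032 -0.0041
-0.0157 -0.0031 -0.0053
-0.0153 -0.003 -0.0064
-0.0148 -0.0029 -0.0075
-0.0142 -0.0028 -0.0085
-0.0136 -0.0027 -0.0096
-0.0129 -0.0025 -0.0105
-0.0121 -0.0024 -0.0114
-0.0113 -0.0022 -0.0123
-0.0104 -0.002 -0.0131
-0.0094 -0.0019 -0.0138
-0.0084 -0.0017 -0.0144
-0.0074 -0.0015 -0.015
-0.0063 -0.0012 -0.0155
-0.0052 -0.001 -0.0159
-0.0041 -0.0008 -0.0163
-0.0029 -0.0006 -0.0165
-0.0018 -0.0003 -0.0167
-0.0006 -0.0001 -0.0168
```

Request:
{"name": "drive_tool", "arguments": {
  "moves": "0 0 0 0 0.9;-0.0162 -0.0032 -0.0029 0 0.9;-0.016 -0.0032 -0.0041 0 0.9;-0.0157 -0.0031 -0.0053 0 0.9;-0.0153 -0.003 -0.0064 0 0.9;-0.0148 -0.0029 -0.0075 0 0.9;-0.0142 -0.0028 -0.0085 0 0.9;-0.0136 -0.0027 -0.0096 0 0.9;0 0 0 0 0.9",
  "newtons": 45
}}

```text
time: 29.4
ee_pos: [0.5602, -0.0408, 0.2871]
eef_rot: [0.45, 0.546, -0.448, 0.547]
ft_force: [3.8, 3.6, 0.7]
width: 0.0208
```

```bash
python3 st.py
```

```text
t 29.4 pos [ 0.5602 -0.0408  0.2871] jaw 11.15 F [3.78 3.56 0.67] w 0.0208 q [-0.55  0.18  0.63  1.58 -0.11  1.42  0.28] xax [ 0.003  0.002 -1.   ]
```

Request:
{"name": "drive_tool", "arguments": {
  "moves": "-0.0129 -0.0025 -0.0105 0 0.9;-0.0121 -0.0024 -0.0114 0 0.9;-0.0113 -0.0022 -0.0123 0 0.9;-0.0104 -0.002 -0.0131 0 0.9;-0.0094 -0.0019 -0.0138 0 0.9;-0.0084 -0.0017 -0.0144 0 0.9;-0.0074 -0.0015 -0.015 0 0.9;0 0 0 0 0.9"
}}

```text
time: 30.4
ee_pos: [0.4891, -0.0546, 0.1965]
eef_rot: [0.45, 0.546, -0.448, 0.547]
ft_force: [3.3, 6.7, 3.0]
width: 0.0201
```

```bash
python3 st.py
python3 - <<'E'
from h import *
from bench import cams
im=cams.camera("scene")["color"][120:320,170:320,::-1]
cv2.imwrite("pics/lv3.png",cv2.resize(im,None,fx=3,fy=3,interpolation=cv2.INTER_CUBIC))
E
```

```text
t 30.4 pos [ 0.4891 -0.0546  0.1965] jaw 11.15 F [3.3  6.69 3.  ] w 0.0201 q [-0.57  0.05  0.62  1.89 -0.03  1.21  0.25] xax [ 0.004  0.002 -1.   ]
```

View pics/lv3.png

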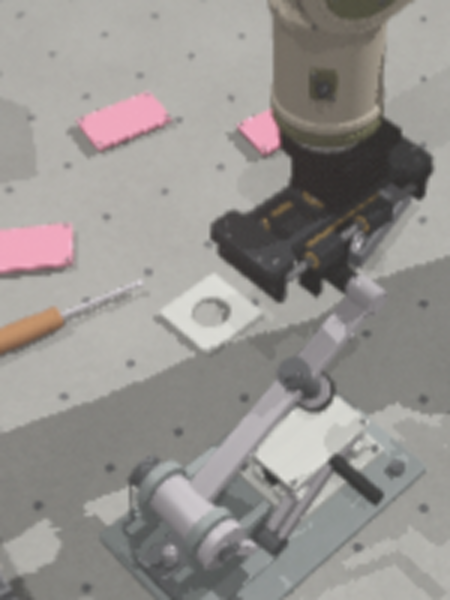

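Request:
{"name": "drive_tool", "arguments": {
  "moves": "-0.0063 0 -0.0155 0 0.9;-0.0052 0 -0.0159 0 0.9;-0.0041 0 -0.0163 0 0.9;-0.0029 0 -0.0165 0 0.9;0 0 0 0 0.9"
}}

```text
time: 31.08
ee_pos: [0.4691, -0.0582, 0.1317]
eef_rot: [0.449, 0.545, -0.451, 0.546]
ft_force: [-4.8, -6.7, 5.7]
width: 0.0197
```

```bash
python3 st.py
```

```text
t 31.07 pos [ 0.4691 -0.0582  0.1317] jaw 10.98 F [-4.77 -6.7   5.74] w 0.0197 q [-0.56  0.08  0.62  2.01 -0.05  1.07  0.27] xax [-0.    -0.002 -1.   ]
```

Request:
{"name": "drive_tool", "arguments": {
  "moves": "-0.002 -0.002 -0.0167 0 0.9;-0.0006 0 -0.0100 0 0.9;0 0 -0.005 0 0.9;0 0 0 0 0.9;0 0 0 0 0.9"
}}

```text
time: 31.7
ee_pos: [0.4657, -0.059, 0.1004]
eef_rot: [0.449, 0.546, -0.45, 0.545]
ft_force: [-9.0, -2.1, 8.5]
width: 0.0196
```

```bash
python3 st.py
```

```text
t 31.7 pos [ 0.4657 -0.059   0.1004] jaw 11.02 F [-8.96 -2.12  8.46] w 0.0196 q [-0.55  0.12  0.62  2.04 -0.08  1.    0.3 ] xax [-0.003 -0.    -1.   ]
```

Request:
{"name": "drive_tool", "arguments": {
  "moves": "-0.002 0 -0.002 0 0.9;0 0 -0.0015 0 0.9;0 0 0 0 0.9;0 0 0 0 0.9"
}}

```text
time: 32.2
ee_pos: [0.4656, -0.0589, 0.0978]
eef_rot: [0.45, 0.545, -0.449, 0.546]
ft_force: [-3.9, -0.7, 11.2]
width: 0.0194
```

```bash
python3 st.py
```

```text
t 32.2 pos [ 0.4656 -0.0589  0.0978] jaw 11.03 F [-3.94 -0.73 11.22] w 0.0194 q [-0.55  0.12  0.62  2.05 -0.08  0.99  0.3 ] xax [ 0.002 -0.    -1.   ]
```

Request:
{"name": "drive_tool", "arguments": {
  "moves": "0 0 -0.002 0 0.9;0 0 0 0 0.9;0 0 0 0 0.9"
}}

```text
time: 32.58
ee_pos: [0.4655, -0.059, 0.0958]
eef_rot: [0.45, 0.545, -0.449, 0.546]
ft_force: [-3.4, -0.4, 11.7]
width: 0.0191
```

```bash
python3 st.py
```

```text
t 32.58 pos [ 0.4655 -0.059   0.0958] jaw 11.03 F [-3.44 -0.37 11.72] w 0.0191 q [-0.55  0.13  0.62  2.05 -0.09  0.99  0.3 ] xax [ 0.001 -0.    -1.   ]
```

```bash
python3 avg.py
python3 - <<'E'
from h import *
for n,(x0,y0,x1,y1,f) in {"top":(230,160,310,250,6),"scene":(205,210,325,320,6)}.items():
    im=np.load(f"{n}_avg.npy")[y0:y1,x0:x1,::-1]
    im=cv2.resize(np.clip(im*1.2,0,255).astype(np.uint8),None,fx=f,fy=f,interpolation=cv2.INTER_CUBIC)
    cv2.imwrite(f"pics/dn_{n}.png",im)
E
```

```text
(no output)
```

View pics/dn_scene.png

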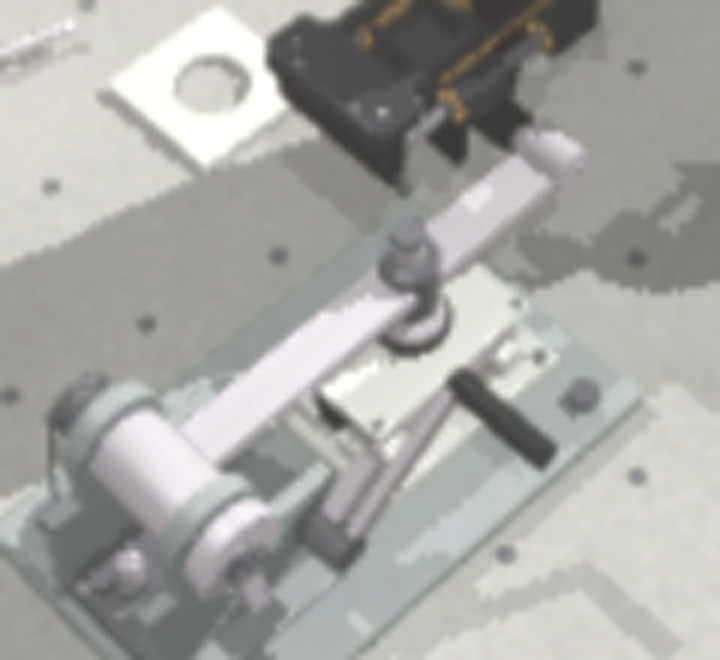

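Run:
```python
from h import *
p=[.5465,.0118,.195]
im=np.load("scene_avg.npy")[210:320,205:325,::-1];f=6
im=cv2.resize(np.clip(im*1.2,0,255).astype(np.uint8),None,fx=f,fy=f,interpolation=cv2.INTER_CUBIC)
for d,col in((0,(0,0,255)),(3,(0,255,0)),(6,(255,0,0))):
    a=np.radians(d)
    def at(r,y,h=0): return [.145-r*np.cos(a)-h*np.sin(a)*-1*-1, y, .105+r*np.sin(a)+h*np.cos(a)]
    # arm axis line on left face and right face, plus circle of hub r=11 at y=.012
    t=np.linspace(0,2*np.pi,30)
    hub=[[.145-.235*np.cos(a)+.011*np.cos(u),.012,.105+.235*np.sin(a)+.011*np.sin(u)] for u in t]
    for L in(hub,[at(.02,.012),at(.235,.012)]):
        q=((proj("scene",T(p,L))-[205,210]+.5)*f-.5).round().astype(int);cv2.polylines(im,[q],False,col,1)
cv2.imwrite("pics/dn2.png",im)
```

```text
(no output)
```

View pics/dn2.png

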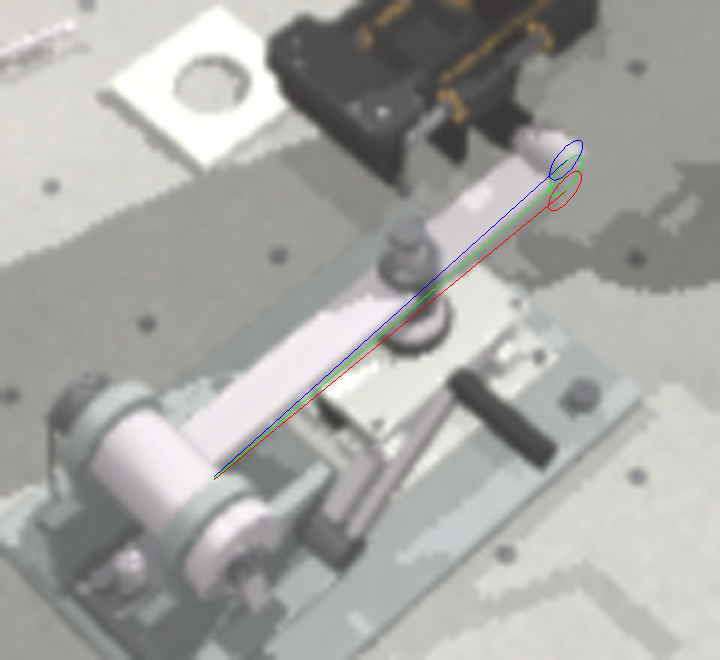

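Run:
```python
from h import *
c,s=np.cos(.193),np.sin(.193)
for o in(.0097,.025):
  for w in (-.0095,.0095):
    P=[.4655+o*c-w*s,-.059+o*s+w*c,.0848]
    print(o,w,((proj("scene",[P])[0]-[205,210]+.5)*6).round())
p=[.5465,.0118,.195]
x0,y0,f=195,190,6
im=cv2.imread("pics/scene0.png")[y0:290,x0:295]
im=cv2.resize(im,None,fx=f,fy=f,interpolation=cv2.INTER_CUBIC)
for d,col in((82,(0,0,255)),(85,(0,255,0)),(79,(255,0,0))):
    a=np.radians(d);t=np.linspace(0,2*np.pi,30)
    hub=[[.145-.235*np.cos(a)+.011*np.cos(u),.012,.105+.235*np.sin(a)+.011*np.sin(u)] for u in t]
    for L in(hub,[[.145,.012,.105],[.145-.235*np.cos(a),.012,.105+.235*np.sin(a)]]):
        q=((proj("scene",T(p,L))-[x0,y0]+.5)*f-.5).round().astype(int);cv2.polylines(im,[q],False,col,1)
cv2.imwrite("pics/up2.png",im)
```

```text
0.0097 -0.0095 [439. 134.]
0.0097 0.0095 [467. 157.]
0.025 -0.0095 [416. 152.]
0.025 0.0095 [444. 175.]
```

View pics/up2.png

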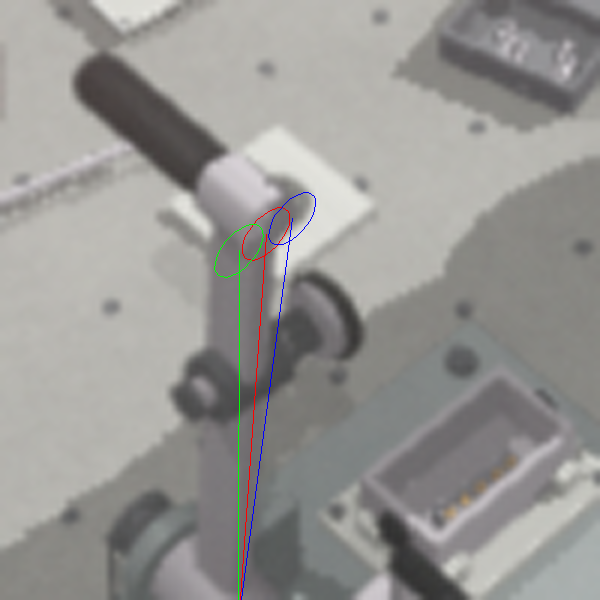

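```bash
ls pics | head -60; python3 st.py
```

```text
cov_scene.png
cov_top.png
cs.png
ct.png
dn2.png
dn_scene.png
dn_top.png
fit_scene.png
fit_top.png
kn2_scene.png
kn2_top.png
kn3_scene.png
kn4_scene.png
kn4_top.png
kn_scene.png
kn_top.png
lv.png
lv2.png
lv3.png
ov_scene_1.png
ov_scene_2.png
ov_scene_3.png
ov_scene_4.png
ov_top_1.png
ov_top_2.png
ov_top_3.png
ov_top_4.png
pr_scene.png
pr_top.png
scene0.png
scene1.png
scene2.png
scene3.png
scene3c.png
top0.png
top1.png
top2.png
top3.png
top3c.png
up2.png
t 33.38 pos [ 0.4655 -0.059   0.0958] jaw 11.04 F [-4.09 -1.27 11.91] w 0.0193 q [-0.55  0.13  0.62  2.05 -0.09  0.99  0.3 ] xax [ 0.001 -0.    -1.   ]
```

Request:
{"name": "drive_tool", "arguments": {
  "moves": "0 0 -0.002 0 0.9;0 0 0 0 0.9;0 0 0 0 0.9"
}}

```text
time: 33.75
ee_pos: [0.4655, -0.059, 0.0938]
eef_rot: [0.45, 0.545, -0.449, 0.546]
ft_force: [-5.4, -2.1, 13.4]
width: 0.0194
```

Request:
{"name": "drive_tool", "arguments": {
  "moves": "0 0 -0.002 0 0.9;0 0 0 0 0.9;0 0 0 0 0.9"
}}

```text
time: 34.12
ee_pos: [0.4654, -0.059, 0.0918]
eef_rot: [0.45, 0.545, -0.449, 0.546]
ft_force: [-4.2, -2.0, 12.4]
width: 0.0193
```

```bash
cp scene_avg.npy old.npy; cp top_avg.npy oldt.npy; python3 avg.py
python3 - <<'E'
from h import *
a=np.load("old.npy");b=np.load("scene_avg.npy")
d=np.abs(a-b).mean(2);
print("hub region",d[225:260,292:305].mean().round(2),"arm",d[240:275,250:285].mean().round(2), "finger",d[205:236,250:292].mean().round(2),"bg",d[330:400,100:200].mean().round(2))
f=6
ims=[cv2.resize(np.clip(x[210:275,245:315,::-1]*1.3,0,255).astype(np.uint8),None,fx=f,fy=f-.2,interpolation=cv2.INTER_CUBIC) for x in(a,b)]
cv2.imwrite("pics/cmp.png",cv2.resize(np.hstack(ims),None,fx=.95,fy=.95))
E
```

```text
hub region 3.81 arm 3.34 finger 6.46 bg 0.27
```

View pics/cmp.png

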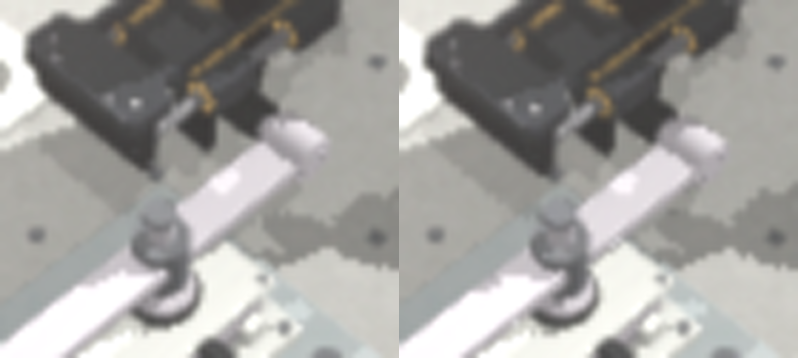

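Request:
{"name": "drive_tool", "arguments": {
  "moves": "0 0 -0.002 0 0.9;0 0 -0.002 0 0.9;0 0 0 0 0.9;0 0 0 0 0.9"
}}

```text
time: 35.42
ee_pos: [0.4654, -0.059, 0.0878]
eef_rot: [0.45, 0.545, -0.449, 0.546]
ft_force: [-5.2, -2.1, 14.0]
width: 0.0192
```

Request:
{"name": "drive_tool", "arguments": {
  "moves": "0 0 -0.002 0 0.9;0 0 -0.002 0 0.9;0 0 0 0 0.9;0 0 0 0 0.9"
}}

```text
time: 35.92
ee_pos: [0.4654, -0.059, 0.0848]
eef_rot: [0.45, 0.546, -0.449, 0.546]
ft_force: [-13.0, -0.9, 31.5]
width: 0.0194
```

Request:
{"name": "drive_tool", "arguments": {
  "moves": "-0.001 0 0 0 0.9;0 0 0 0 0.9;0 0 0 0 0.9;0 0 0 0 0.9;0 0 0 0 0.9;0 0 0 0 0.9;0 0 0 0 0.9;0 0 0 0 0.9"
}}

```text
time: 36.92
ee_pos: [0.4655, -0.059, 0.0851]
eef_rot: [0.45, 0.545, -0.449, 0.546]
ft_force: [-8.1, -1.5, 29.4]
width: 0.019
```

```bash
python3 st.py; python3 avg.py
python3 - <<'E'
from h import *
b=np.load("scene_avg.npy")[205:320,205:325,::-1]
cv2.imwrite("pics/fin.png",cv2.resize(np.clip(b*1.1,0,255).astype(np.uint8),None,fx=5,fy=5,interpolation=cv2.INTER_CUBIC))
E
python3 st.py
```

```text
t 36.92 pos [ 0.4655 -0.059   0.0851] jaw 11.03 F [-8.1  -1.47 29.42] w 0.019 q [-0.55  0.14  0.62  2.06 -0.1   0.96  0.32] xax [ 0.003  0.    -1.   ]
t 37.73 pos [ 0.4654 -0.059   0.0851] jaw 11.03 F [-8.71 -2.49 28.92] w 0.0196 q [-0.55  0.14  0.62  2.06 -0.1   0.96  0.32] xax [ 0.003  0.    -1.   ]
```

View pics/fin.png

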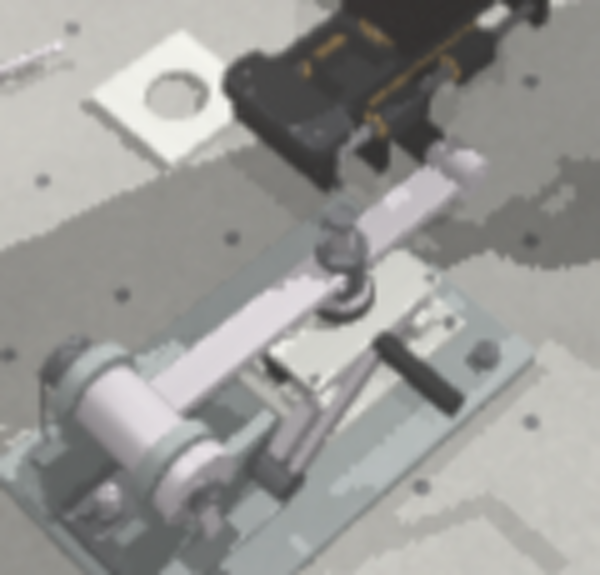

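Run:
```python
from h import *
p=[.5465,.0118,.195]
g=lambda d,y:proj("scene",T(p,[[.145-.235*np.cos(np.radians(d)),y,.105+.235*np.sin(np.radians(d))]]))[0]
for y in(.002,.012):
  for d in(-2,0,2,4,6): print(y,d,g(d,y).round(1),(g(d,y)-g(82,y)).round(1))
im=cv2.imread("pics/scene0.png")[205:240,220:255]
im2=np.load("scene_avg.npy")[220:255,280:315,::-1].clip(0,255).astype(np.uint8)
cv2.imwrite("pics/hub.png",cv2.resize(np.hstack([im,im2]),None,fx=10,fy=10,interpolation=cv2.INTER_CUBIC))
```

```text
0.002 -2 [295.9 241.1] [60.2 15.3]
0.002 0 [296.1 239.3] [60.4 13.5]
0.002 2 [296.2 237.6] [60.5 11.7]
0.002 4 [296.2 235.8] [60.5 10. ]
0.002 6 [296.2 234.1] [60.5  8.3]
0.012 -2 [298.5 243.2] [59.6 14.7]
0.012 0 [298.7 241.4] [59.8 12.9]
0.012 2 [298.8 239.6] [60.  11.1]
0.012 4 [298.9 237.9] [60.   9.4]
0.012 6 [298.9 236.2] [60.   7.7]
```

View pics/hub.png

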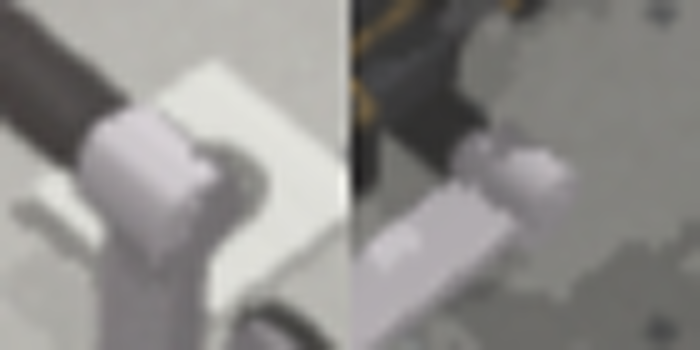

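```bash
python3 st.py; python3 -c "
from bench import ticket; print(ticket.close_job())"
```

```text
t 37.73 pos [ 0.4654 -0.059   0.0851] jaw 11.03 F [-8.71 -2.49 28.92] w 0.0196 q [-0.55  0.14  0.62  2.06 -0.1   0.96  0.32] xax [ 0.003  0.    -1.   ]
the job is handed in; nothing more can be done
None
```

I fitted the plain aluminium cover onto the housing and pressed it home. Then I flipped the catch forward to its stop, pulled the lever down to its stop, and handed the job in still holding it, at about 37.7 s. No verdict was reported.

- **Cover:** It sits level in the scene picture, within about 1 px of the outline for the home position. I pressed it down with about 25 N, first in the grip and again with closed fingertips. The fingers touched its top at about 70.5 mm, against an expected 70.
- **Catch:** The knob was held in the grip (14 mm opening) and moved about 66 mm forward until the stop pushed back at about 9 N. Later pictures show it still forward.
- **Lever:** The force was about 14 N just before the stop, against the 13 N expected, then jumped to about 29–31 N and stayed there. Comparing pictures of the arm's end puts it within about 1° of level, with the foot on the cover.

**Checks that disagreed:**
- My first picture overlay, made before the last stretch of the pull, put the lever about 6° above level. The model was badly placed sideways there, so I kept pulling until the force jumped.
- The tool had to go about 13 mm lower than the arc predicted, probably because the handgrip rolled between the pads.
- The grip opening read 19–20 mm on the 22 mm bar, which I took to be the pads or the bar giving under the 45 N grip.

I saw no sign that the other things on the bench had moved, but I did not measure them.

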